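Put the cleaned microscope objectives back in their canisters

TASK

The four microscope objectives have been cleaned and stand on the lens mat: put each one away in the open canister base of the same colour as its band, upright with the threaded end down and standing on the felt pad. Set them down gently, without dropping them or tipping them over, and leave the eyepiece and the oil bottle standing where they are.

Things in the scene. Friction and masses are not known exactly. Their poses are not given: they have to be found in the camera images.
- objective_red: loose objective with a red band, the shortest, 110 g, 48 mm tall, upright on the 3 mm mat, thread down. Going up: brass thread 25 mm across (0-5 mm), bright flange 30 across (5-9), black barrel 28 across, to grip (9-30), red band 28 across (30-34), sloping inward to 39, narrow bright nose to 48. Origin: centre of underside; z along its axis to the lens.
- objective_yellow: loose objective with a yellow band, 110 g, 58 mm tall, upright on the 3 mm mat, thread down. Going up: brass thread 25 mm across (0-5 mm), bright flange 30 across (5-9), black barrel 28 across, to grip (9-36), yellow band 28 across (36-40), sloping inward to 45, narrow bright nose to 58. Origin: centre of underside; z along its axis to the lens.
- objective_green: loose objective with a green band, 110 g, 62 mm tall, upright on the 3 mm mat, thread down. Going up: brass thread 25 mm across (0-5 mm), bright flange 30 across (5-9), black barrel 28 across, to grip (9-40), green band 28 across (40-44), sloping inward to 49, narrow bright nose to 62. Origin: centre of underside; z along its axis to the lens.
- objective_blue: loose objective with a blue band, the longest, 110 g, 64 mm tall, upright on the 3 mm mat, thread down. Going up: brass thread 25 mm across (0-5 mm), bright flange 30 across (5-9), black barrel 28 across, to grip (9-42), blue band 28 across (42-46), sloping inward to 51, narrow bright nose to 64. Origin: centre of underside; z along its axis to the lens.
- canister_red: open red plastic base of a lens canister: a low round cup standing loose on the bench, 60 g, 56 mm across outside, 48 mm inside, 12 mm tall, with a dark felt pad on its floor 5 mm above its underside. Origin: centre of its underside; z up.
- canister_yellow: open yellow plastic base of a lens canister: a low round cup standing loose on the bench, 60 g, 56 mm across outside, 48 mm inside, 12 mm tall, with a dark felt pad on its floor 5 mm above its underside. Origin: centre of its underside; z up.
- canister_green: open green plastic base of a lens canister: a low round cup standing loose on the bench, 60 g, 56 mm across outside, 48 mm inside, 12 mm tall, with a dark felt pad on its floor 5 mm above its underside. Origin: centre of its underside; z up.
- canister_blue: open blue plastic base of a lens canister: a low round cup standing loose on the bench, 60 g, 56 mm across outside, 48 mm inside, 12 mm tall, with a dark felt pad on its floor 5 mm above its underside. Origin: centre of its underside; z up.
- eyepiece: bystander, to be left alone: loose microscope eyepiece without any coloured band, black with a bright steel tube upward, 36 mm across, 52 mm tall, standing on the lens mat. Origin: centre of its underside.
- oil_bottle: bystander, to be left alone: loose amber dropper bottle of immersion oil with a paper label and a white cap, 29 mm across, 54 mm tall, standing on the lens mat. Origin: centre of its underside.

How it is judged:
At the end, for the whole second after the job is handed in: Each of the four objectives stands released and at rest in the canister base of its own colour: its underside on the pad (2 to 8 mm above the underside of the canister), its axis within 13 mm of the canister's and within 6 degrees (0.1 rad) of upright, and the canister standing level (horizontal distance between objective_red and canister_red below 0.013 m and z of objective_red in the frame of canister_red between 0.002 and 0.008 m and angle between each of objective_red, canister_red, objective_yellow, canister_yellow, objective_green, canister_green, objective_blue, canister_blue's own z axis and vertical below 0.1 rad and linear speed of each of objective_red, objective_yellow, objective_green, objective_blue below 0.02 m/s and horizontal distance between objective_yellow and canister_yellow below 0.013 m and z of objective_yellow in the frame of canister_yellow between 0.002 and 0.008 m and horizontal distance between objective_green and canister_green below 0.013 m and z of objective_green in the frame of canister_green between 0.002 and 0.008 m and horizontal distance between objective_blue and canister_blue below 0.013 m and z of objective_blue in the frame of canister_blue between 0.002 and 0.008 m); the robot touches nothing.
It fails at once if the eyepiece is shifted by more than 20 mm or tipped over (distance of eyepiece from where it was at the start of the episode above 0.02 m or angle between eyepiece's own z axis and vertical above 0.5 rad).
It fails at once if the oil bottle is shifted by more than 20 mm or tipped over (distance of oil_bottle from where it was at the start of the episode above 0.02 m or angle between oil_bottle's own z axis and vertical above 0.5 rad).
It fails at once if an objective is tipped over (more than 45 degrees from upright) (angle between any of objective_red, objective_yellow, objective_green, objective_blue's own z axis and vertical above 0.8 rad).
It fails at once if an objective is rammed into a canister (more than 40 N between them) (contact force between any of objective_red, objective_yellow, objective_green, objective_blue and canister_red above 40 N or contact force between any of objective_red, objective_yellow, objective_green, objective_blue and canister_yellow above 40 N or contact force between any of objective_red, objective_yellow, objective_green, objective_blue and canister_green above 40 N or contact force between any of objective_red, objective_yellow, objective_green, objective_blue and canister_blue above 40 N).
It fails at once if an objective is dropped (it moves faster than 0.5 m/s while out of the fingers, a fall of about 13 mm) ((linear speed of objective_red above 0.5 m/s and contact force between the fingers and objective_red below 0.1 N) or (linear speed of objective_yellow above 0.5 m/s and contact force between the fingers and objective_yellow below 0.1 N) or (linear speed of objective_green above 0.5 m/s and contact force between the fingers and objective_green below 0.1 N) or (linear speed of objective_blue above 0.5 m/s and contact force between the fingers and objective_blue below 0.1 N)).
It also fails if it takes over 122 s, if anything falls off the work surface, if the arm or the gripper's body presses on something with over 40 N, if the wrist force passes 120 N, or if a joint passes its speed limit or range.

ROBOT

A 6-joint arm with a two-finger parallel gripper is mounted at the origin on the work surface. World frame = base frame: x ahead of the robot, y to its left, z up, the work surface at z = 0. Lengths are in m, angles in rad, forces in N, time in s.
With the tool pointing down it reaches from about 0.225 to 0.875 m from the base axis. Payload 3.4 kg.
Tool frame: the origin (TCP) lies midway between the tips of the shut fingers; the grasp point (between the pads) lies 19 mm behind it; x points along the fingers, y is the direction in which the jaws open and shut, and the axes are right-handed (so a half turn about x gives the same grasp; the last joint's range is limited). The gripper opens to 85 mm and grips with 20 to 120 N. Pads are 22 mm wide; open, the fingers measure 114 mm over their backs; the gripper's body (76 mm by 85 mm) begins 54 mm behind the grasp point. The pads swing forward as they close: fully open they stand 13 mm farther back than shut.
Start: joints at [-1.31, 0.276, 1.505, -0, 1.361, -0.121], TCP at [0.214, -0.534, 0.231] pointing down, gripper open.
Joint ranges: [-2.89, 2.89], [-0.75, 2.08], [0.22, 2.7], [-1.18, 4.32], [0.11, 2.71], [-2.7, 2.7]. Speed limits (rad/s): [2.57, 2.57, 3.14, 3.14, 3.14, 3.14].

INTERFACE

Orientations are given as a unit quaternion [w, x, y, z].
In Python, from rig import manip, get_image, get_calibration, ticket gives the robot as it stands. The module is installed in compiled form; this text tells all that it offers.
- The arm moves only by the tool arm_command, never from a script. Its argument "series" is text: rows parted by semicolons, each of 7 numbers parted by spaces: the shift along the tool's x, y, z in units of 0.1 m (1.0 is 0.1 m), then the turn, a rotation vector about the tool's x, y, z in units of pi rad (1.0 is pi rad), then the opening, from -1 (shut) to 1 (fully open), so that 0 is half open. In form: tx ty tz rx ry rz claw; .... A call has 1 to 12 rows; each row shifts and turns the commanded pose from where the row before left it, along the tool's axes as they then stand; what a row does not reach is not made up. A row lasts 1/12 s, in which the tool goes at most 41.7 mm and 7.16 degrees, less where a joint would pass 70% of its speed; a pose out of reach is approached as far as the arm can. A call with a number of a shift or a turn outside -1 to 1 is refused whole. A call with a gripper value outside its range is refused whole. The fingers move at their own pace and stop on an object; "squeeze" is the grip in N (left out, the last holds). Time passes only in rows, so rows that do not move let the fingers close. It gives the time, the measured TCP pose, the force and the opening at its end, in the units of the state.
- manip.get_state(): the state, without advancing time (a new reading comes with each control period).
- get_image(name): name is "side" or "top" or "wrist"; returns the picture (400x640x3 uint8, red, green, blue); there is no depth.
- get_calibration(name): a dict with "fx", "fy", "cx", "cy" (pixels), "D" ([k1, k2, p1, p2, k3] as OpenCV has them; the pictures are not rectified), "cam_to_world" (4x4, takes a point from camera to world coordinates); the wrist camera has in their place "tool_from_camera" (4x4, takes a point from camera to tool coordinates, whose origin is the TCP and whose axes are the tool frame's). Camera axes: x right, y down, z forward; pixel columns grow to the right and rows downward; lengths in m; the calibration is good to about 2 mm. A picture is of the moment at which its call begins: read the wrist's pose just before it. get_calibration takes no time and is no camera call.
- ticket.sign_off(): hands the job in, once; it reports no verdict.
The state is a dict: "clock": time; "qpos": joint angles; "qd": joint speeds; "effort": joint torques, N m; "position": TCP position; "ee_rot": TCP orientation; "contact_force": force on the tool from outside, world axes, zero at the start; "moment": the same for the moment, N m; "width": finger opening in m.
Only numpy, scipy, OpenCV 4.12 (cv2) and the standard library are available. Lean on these libraries where they do the work, as an engineer would, in place of code of your own. Each camera call takes 0.05 s, during which the arm holds its last target. There are 200 camera calls.

## Working session

There is one attempt and no reset: what is moved stays moved. The work goes in short steps, Python scripts to look and compute and a tool call to move; the robot and the scene stay as the last step left them, time stands still between calls to the robot, and variables do not carry over. Pictures are saved under pics/ and viewed, about 12 in all and at most 16, crops included, and the job is handed in when it is done.

Besides the shell and the picture viewer there is one more tool, called as name(argument=value, ...), one argument or row to a line, values as JSON. arm_command: Moves the arm, as the interface text tells. Shifts and turns lie within -1 to 1; 1 stands for 0.1 m of shift or pi rad of turn. Its arguments: {"type":"object","properties":{"series":{"type":"string"},"squeeze":{"type":"number"}},"required":["series"]}

```bash
mkdir -p pics
python3 - <<'E'
from rig import manip, get_image, get_calibration
import cv2, numpy as np
np.set_printoptions(precision=4,suppress=True)
s=manip.get_state(); print({k:np.round(v,4) for k,v in s.items()})
for n in("top","side","wrist"):
    im=get_image(n); cv2.imwrite(f"pics/{n}0.png",im[:,:,::-1]); c=get_calibration(n); print(n,{k:np.array(v) for k,v in c.items()})
E
```

```text
{'clock': np.float64(0.0), 'qpos': array([-1.31  ,  0.2766,  1.5062,  0.    ,  1.3607, -0.121 ]), 'qd': array([-0.0006, -0.0019, -0.0012,  0.0014,  0.0022, -0.0014]), 'effort': array([ -0.0003, -41.6773, -24.5801,  -0.0001,   0.0108,   0.    ]), 'position': array([ 0.2141, -0.5331,  0.2304]), 'ee_rot': array([-0.1335, -0.6942, -0.1348,  0.6943]), 'contact_force': array([0.021 , 0.331 , 0.5656]), 'moment': array([ 0.0062, -0.0257,  0.0845]), 'width': np.float64(0.0856)}
top {'fx': array(419.6608), 'fy': array(419.6608), 'cx': array(320.1855), 'cy': array(198.0569), 'D': array([-0.1114,  0.    ,  0.    ,  0.    ,  0.    ]), 'cam_to_world': array([[ 0.0086, -0.9864,  0.1642,  0.3767],
       [-0.9997, -0.005 ,  0.0224,  0.0033],
       [-0.0213, -0.1644, -0.9862,  0.8849],
       [ 0.    ,  0.    ,  0.    ,  1.    ]])}
side {'fx': array(435.7865), 'fy': array(435.7865), 'cx': array(318.1793), 'cy': array(199.5691), 'D': array([-0.0893,  0.    ,  0.    ,  0.    ,  0.    ]), 'cam_to_world': array([[-0.9955, -0.0346,  0.0886,  0.4557],
       [-0.0946,  0.4592, -0.8833,  0.8483],
       [-0.0101, -0.8877, -0.4604,  0.499 ],
       [ 0.    ,  0.    ,  0.    ,  1.    ]])}
wrist {'fx': array(275.7425), 'fy': array(275.7425), 'cx': array(323.1604), 'cy': array(203.023), 'D': array([-0.0426,  0.    ,  0.    ,  0.    ,  0.    ]), 'tool_from_camera': array([[-0.0007, -0.2707,  0.9627, -0.1432],
       [ 1.    , -0.0018,  0.0003,  0.0012],
       [ 0.0016,  0.9627,  0.2707, -0.069 ],
       [ 0.    ,  0.    ,  0.    ,  1.    ]])}
```

View pics/top0.png

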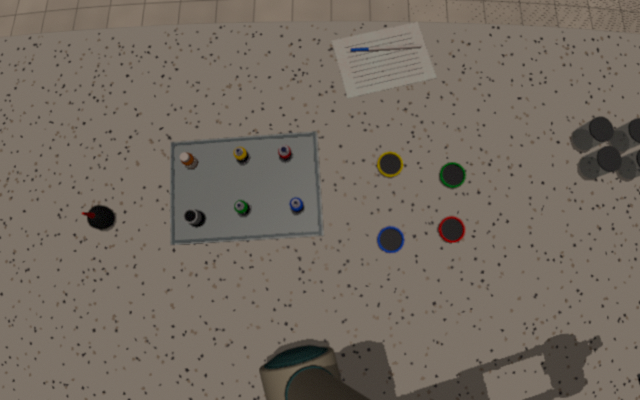

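View pics/side0.png

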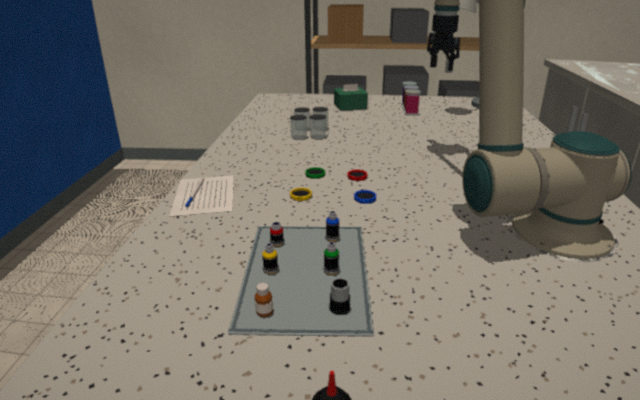

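The top view shows the canisters at yellow (390,164), green (452,175), blue (390,239) and red (451,229). The objectives are at yellow (241,155), red (285,153), green (241,208) and blue (296,205). The bottle is at (188,159) and the eyepiece at (194,217). The side view agrees with this.

```bash
cat > h.py <<'E'
import cv2, numpy as np
from scipy.spatial.transform import Rotation as R
from rig import manip, get_image, get_calibration
np.set_printoptions(precision=4,suppress=True)
HUE={'red':(172,8),'yellow':(20,34),'green':(45,85),'blue':(105,130)}
def mask(im,c,smin=110,vmin=50):
    h,s,v=cv2.split(cv2.cvtColor(im,cv2.COLOR_RGB2HSV)); a,b=HUE[c]
    m=((h>=a)&(h<=b)) if a<b else ((h>=a)|(h<=b))
    return (m&(s>smin)&(v>vmin)).astype(np.uint8)
def pose(n,s=None):
    c=get_calibration(n)
    if n!='wrist': return c,np.array(c['cam_to_world'])
    T=np.eye(4); T[:3,:3]=R.from_quat(np.roll(s['ee_rot'],-1)).as_matrix(); T[:3,3]=s['position']
    return c,T@np.array(c['tool_from_camera'])
def ray(n,px,s=None):
    c,T=pose(n,s); K=np.array([[c['fx'],0,c['cx']],[0,c['fy'],c['cy']],[0,0,1]])
    p=cv2.undistortPoints(np.array(px,float).reshape(-1,1,2),K,np.array(c['D'])).reshape(-1,2)
    d=np.c_[p,np.ones(len(p))]@T[:3,:3].T
    return T[:3,3],d
def plane(n,px,z,s=None):
    o,d=ray(n,px,s); return o+d*((z-o[2])/d[:,2])[:,None]
def tri(o1,d1,o2,d2):
    d1=d1/np.linalg.norm(d1);d2=d2/np.linalg.norm(d2)
    t=np.linalg.lstsq(np.c_[d1,-d2],o2-o1,rcond=None)[0]; a=o1+t[0]*d1;b=o2+t[1]*d2
    return (a+b)/2,np.linalg.norm(a-b)
def blobs(m,amin=15):
    n,l,st,ce=cv2.connectedComponentsWithStats(m)
    return [(st[i],ce[i],l==i) for i in range(1,n) if st[i,4]>=amin]
E
python3 - <<'E'
from h import *
for n in('top','side'):
    im=cv2.imread(f'pics/{n}0.png')[:,:,::-1]
    roi=np.zeros(im.shape[:2],np.uint8)
    if n=='top': roi[120:260,160:490]=1
    else: roi[160:330,240:385]=1
    for c in HUE:
        for st,ce,l in blobs(mask(im,c)*roi,6): 
            print(n,c,st,ce.round(1), plane(n,ce,.012)[0], plane(n,[st[0]+(st[2]-1)/2,st[1]+(st[3]-1)/2],.012)[0])
E
```

```text
top red [279 148  12  10  37] [285.8 154.5] [0.6169 0.098  0.012 ] [0.6213 0.101  0.012 ]
top red [438 216  28  27 253] [451.  229.2] [ 0.4574 -0.2513  0.012 ] [ 0.4578 -0.2524  0.012 ]
top yellow [233 147  14  13  90] [240.5 154.1] [0.6178 0.1967 0.012 ] [0.6203 0.199  0.012 ]
top yellow [377 151  27  27 250] [389.4 164.2] [ 0.5962 -0.1242  0.012 ] [ 0.5967 -0.1255  0.012 ]
top green [440 162  25  26 164] [450.6 175.8] [ 0.5717 -0.2552  0.012 ] [ 0.5746 -0.2585  0.012 ]
top green [235 201  12  12  50] [242.3 207.8] [0.5004 0.1879 0.012 ] [0.5031 0.1919 0.012 ]
top blue [290 198  13  13  66] [296.8 205.6] [0.5056 0.0723 0.012 ] [0.5091 0.074  0.012 ]
top blue [377 227  27  26 199] [390.2 239.7] [ 0.4351 -0.1231  0.012 ] [ 0.4356 -0.1226  0.012 ]
side red [347 169  21  12 159] [356.9 174.8] [ 0.458  -0.2401  0.012 ] [ 0.4579 -0.2419  0.012 ]
side red [270 227  13   8  70] [276.  231.3] [0.6253 0.067  0.012 ] [0.6259 0.0639 0.012 ]
side yellow [290 187  22  14 206] [300.6 193.8] [ 0.596  -0.1137  0.012 ] [ 0.5966 -0.1155  0.012 ]
side yellow [262 250  15  10 103] [269.4 254.7] [0.6226 0.1548 0.012 ] [0.6235 0.1541 0.012 ]
side green [306 168  19  10 111] [314.9 173. ] [ 0.5735 -0.2437  0.012 ] [ 0.5735 -0.2469  0.012 ]
side green [325 249  14   9  76] [331.1 253.5] [0.5024 0.1407 0.012 ] [0.5018 0.1389 0.012 ]
side blue [354 190  22  13 168] [364.7 196.7] [ 0.4368 -0.1099  0.012 ] [ 0.4374 -0.1137  0.012 ]
side blue [327 218  12   7  66] [332.2 221.3] [0.5085 0.0154 0.012 ] [0.508  0.0142 0.012 ]
```

View pics/wrist0.png

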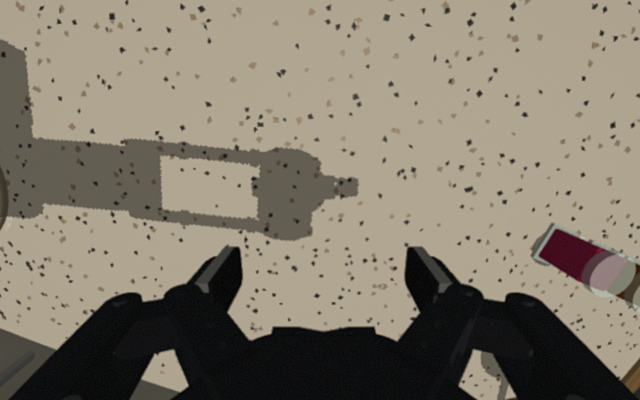

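```bash
cat >> h.py <<'E'
def goto(target,jaw_yaw=None,s=None):
    """remaining shift in tool axes (units 0.1 m) and turn (units pi) to TCP target, tool x down, tool y at jaw_yaw"""
    s=s or manip.get_state(); Rm=R.from_quat(np.roll(s['ee_rot'],-1))
    if jaw_yaw is None: jaw_yaw=np.arctan2(Rm.as_matrix()[1,1],Rm.as_matrix()[0,1])
    x=np.array([0,0,-1.]);y=np.array([np.cos(jaw_yaw),np.sin(jaw_yaw),0]);T=R.from_matrix(np.c_[x,y,np.cross(x,y)])
    d=np.array(target)-s['position']
    print('pos',s['position'],'shift now-axes',Rm.inv().apply(d)*10,'shift goal-axes',T.inv().apply(d)*10,'turn/pi',(Rm.inv()*T).as_rotvec()/np.pi)
E
python3 - <<'E'
from h import *
s=manip.get_state(); print(R.from_quat(np.roll(s['ee_rot'],-1)).as_matrix())
I={n:cv2.imread(f'pics/{n}0.png')[:,:,::-1] for n in('top','side')}
boxes={'top':[(160,120,170,140),(330,120,160,140)],'side':[(240,205,145,130),(240,160,145,44)]}
for k,name in enumerate(('obj','can')):
  for c in HUE:
    px={}
    for n in I:
        m=mask(I[n],c,80,40); x,y,w,h=boxes[n][k]; r=np.zeros_like(m); r[y:y+h,x:x+w]=1; m*=r
        st,ce,l=max(blobs(m,5),key=lambda b:b[0][4])
        pts=cv2.findContours(l.astype(np.uint8),cv2.RETR_EXTERNAL,cv2.CHAIN_APPROX_NONE)[0][0]
        e=cv2.fitEllipse(cv2.convexHull(pts)) if name=='can' else None
        px[n]=e[0] if e else ce
        if e: print('   ',n,e)
    P,err=tri(*[v[0] if v.ndim>1 else v for v in ray('top',px['top'])],*[v[0] if v.ndim>1 else v for v in ray('side',px['side'])])
    print(name,c,np.round(px['top'],1),np.round(px['side'],1),P,'miss',err, plane('top',px['top'],.010)[0])
for q in [(.56,.14,.24)]: goto(q,np.pi/2)
E
```

```text
[[-0.0004  0.3726 -0.928 ]
 [ 0.0014 -0.928  -0.3726]
 [-1.     -0.0014 -0.0002]]
obj red [284.9 154.3] [276.1 231.2] [0.6153 0.0982 0.0308] miss 0.006234749483465599 [0.6178 0.1003 0.01  ]
obj yellow [240.3 153.7] [269.2 254.7] [0.6128 0.1916 0.0377] miss 0.0023878245445978882 [0.6193 0.1977 0.01  ]
obj green [242.3 207.6] [330.9 253.4] [0.4984 0.182  0.0403] miss 0.0033661776312437874 [0.501  0.1884 0.01  ]
obj blue [296.5 204.9] [332.1 221.3] [0.5039 0.0704 0.0438] miss 0.0029359786928782484 [0.5074 0.0731 0.01  ]
    top ((451.4347839355469, 229.10562133789062), (26.965009689331055, 27.793472290039062), 118.86851501464844)
    side ((356.8361511230469, 174.6189422607422), (12.566438674926758, 21.05672264099121), 91.56718444824219)
can red [451.4 229.1] [356.8 174.6] [ 0.4582 -0.254   0.0062] miss 0.00023020241675166856 [ 0.4577 -0.2529  0.01  ]
    top ((389.7921447753906, 163.87728881835938), (26.34877586364746, 26.907068252563477), 92.01388549804688)
    side ((300.6002502441406, 193.60528564453125), (14.767390251159668, 23.5187931060791), 88.69660949707031)
can yellow [389.8 1
[... 218 characters left out ...]
14.8592529296875, 172.39845275878906), (10.857081413269043, 19.870540618896484), 88.30895233154297)
can green [452.3 174.6] [314.9 172.4] [ 0.5755 -0.2609  0.0061] miss 0.00024101450384819107 [ 0.5748 -0.2597  0.01  ]
    top ((390.27587890625, 239.23570251464844), (26.340356826782227, 26.799726486206055), 114.8620376586914)
    side ((364.87542724609375, 196.15255737304688), (13.232829093933105, 22.588951110839844), 92.90673828125)
can blue [390.3 239.2] [364.9 196.2] [ 0.4364 -0.124   0.0064] miss 0.00022317907838375389 [ 0.4363 -0.1235  0.01  ]
pos [ 0.2141 -0.5332  0.2306] shift now-axes [-0.0859 -4.959  -5.7182] shift goal-axes [-0.0937  6.7324  3.4589] turn/pi [-0.8785 -0.0006  0.    ]
```

arm_command(
  series="0 0 0 -0.038 0 0 1;0 0 0 -0.038 0 0 1;0 0 0 -0.038 0 0 1;0 0 0 -0.038 0 0 1;0 0 0 -0.038 0 0 1;0 0 0 -0.038 0 0 1;0 0 0 -0.038 0 0 1;0 0 0 -0.038 0 0 1;0 0 0 -0.038 0 0 1;0 0 0 -0.037 0 0 1;0 0 0 0 0 0 1",
)

```text
clock: 1.07
position: [0.2142, -0.5334, 0.231]
ee_rot: [0.501, 0.499, 0.501, -0.499]
contact_force: [-0.4, 1.1, 0.0]
width: 0.0849
```

arm_command(
  series="0 0.3 -0.22 0 0 0 1;0 0.3 -0.22 0 0 0 1;0 0.3 -0.22 0 0 0 1;0 0.3 -0.22 0 0 0 1;0 0.3 -0.22 0 0 0 1;0 0.3 -0.22 0 0 0 1;0 0.3 -0.22 0 0 0 1;0 0.3 -0.22 0 0 0 1;0 0.3 -0.22 0 0 0 1;0 0.3 -0.22 0 0 0 1;0 0 0 0 0 0 1;0 0 0 0 0 0 1",
)

```text
clock: 2.07
position: [0.5151, -0.3117, 0.2308]
ee_rot: [0.5, 0.499, 0.501, -0.499]
contact_force: [-0.1, 0.1, 0.2]
width: 0.0854
```

```bash
cat > shot.py <<'E'
import sys,pickle
from h import *
s=manip.get_state(); im=get_image('wrist'); cv2.imwrite(f'pics/{sys.argv[1]}.png',im[:,:,::-1]); pickle.dump(s,open(f'pics/{sys.argv[1]}.pkl','wb'))
print(s['clock'],s['qpos'],np.max(np.abs(s['qd']))); goto(eval(sys.argv[2]),0.0,s)
E
python3 shot.py w1 '(.56,.03,.23)'
```

```text
2.0667 [-0.6595  0.3173  1.4458 -0.0002  1.3792 -0.6624] 0.04686017210862557
pos [ 0.5151 -0.3117  0.2308] shift now-axes [ 0.0085  0.4592 -3.4153] shift goal-axes [ 0.0079  0.4494 -3.4166] turn/pi [ 0.0009 -0.0001  0.0002]
```

arm_command(
  series="0 0.15 0 0 0 0 1;0 0.2 0 0 0 0 1;0 0.1 0 0 0 0 1;0 0 0 0 0 0 1;0 0 0 0 0 0 1",
)

```text
clock: 2.53
position: [0.5578, -0.3138, 0.2309]
ee_rot: [0.5, 0.5, 0.501, -0.5]
contact_force: [-0.6, -0.1, 0.1]
width: 0.0856
```

```bash
python3 shot.py w2 '(.54,.03,.23)'
```

```text
2.5333 [-0.6205  0.3754  1.3567 -0.0009  1.411  -0.6207] 0.015043878267314488
pos [ 0.5578 -0.3138  0.2309] shift now-axes [ 0.0099 -0.1771 -3.4377] shift goal-axes [ 0.009  -0.1782 -3.4376] turn/pi [ 0.0001 -0.      0.0005]
```

arm_command(
  series="0 -0.02 -0.34 0 0 0 1;0 -0.02 -0.34 0 0 0 1;0 -0.02 -0.34 0 0 0 1;0 -0.02 -0.34 0 0 0 1;0 -0.02 -0.34 0 0 0 1;0 -0.02 -0.34 0 0 0 1;0 -0.02 -0.34 0 0 0 1;0 -0.02 -0.34 0 0 0 1;0 -0.02 -0.34 0 0 0 1;0 -0.02 -0.34 0 0 0 1;0 0 0 0 0 0 1;0 0 0 0 0 0 1",
)

```text
clock: 3.58
position: [0.5371, 0.0278, 0.2316]
ee_rot: [0.501, 0.499, 0.501, -0.499]
contact_force: [0.4, -1.6, 0.7]
width: 0.0855
```

```bash
python3 shot.py w3 '(.60,.03,.23)'
```

```text
3.5833 [-0.0772  0.2198  1.582  -0.0008  1.3399 -0.0812] 0.04217792669984782
pos [0.5371 0.0278 0.2316] shift now-axes [ 0.0163  0.6293 -0.0196] shift goal-axes [ 0.0164  0.6292 -0.0222] turn/pi [0.0013 0.0002 0.    ]
```

arm_command(
  series="0 0.2 0 0 0 0 1;0 0.3 0 0 0 0 1;0 0.1 0 0 0 0 1;0 0 0 0 0 0 1;0 0 0 0 0 0 1",
)

```text
clock: 4.05
position: [0.5976, 0.0255, 0.2307]
ee_rot: [-0.499, -0.499, -0.5, 0.501]
contact_force: [0.1, -0.2, 0.0]
width: 0.0854
```

```bash
python3 shot.py w4 '(.60,.03,.23)'; python3 -c "
import cv2,numpy as np
cv2.imwrite('pics/c1.png',np.vstack([cv2.imread('pics/w2.png')[:300],cv2.imread('pics/w4.png')[:300]]))"
```

```text
4.05 [-0.0732  0.3125  1.4532 -0.0006  1.3782 -0.0729] 0.027918732640892497
pos [0.5976 0.0255 0.2307] shift now-axes [ 0.0066  0.0235 -0.0446] shift goal-axes [ 0.0066  0.0235 -0.0446] turn/pi [-0.0001  0.0001  0.0008]
```

View pics/c1.png

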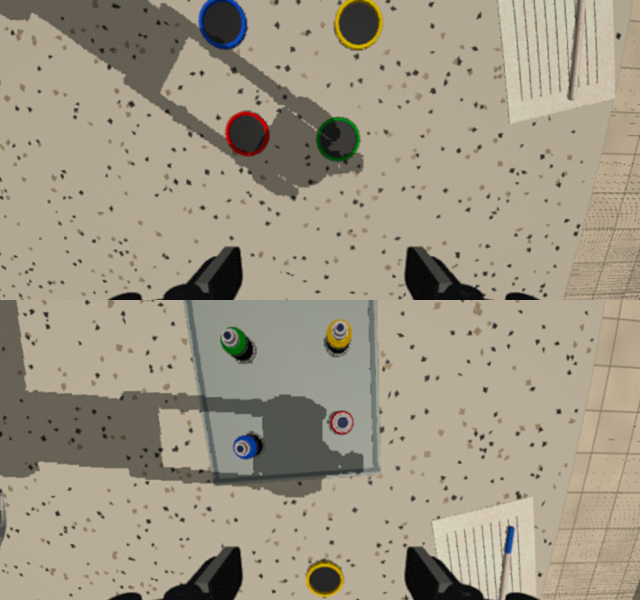

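```bash
cat > meas.py <<'E'
import sys,pickle
from h import *
def find(name,c,roi):
    im=cv2.imread(f'pics/{name}.png')[:,:,::-1]; m=mask(im,c,90,40); r=np.zeros_like(m); x0,y0,x1,y1=roi; r[y0:y1,x0:x1]=1
    st,ce,l=max(blobs(m*r,20),key=lambda b:b[0][4])
    p=np.vstack(cv2.findContours(l.astype(np.uint8),cv2.RETR_EXTERNAL,cv2.CHAIN_APPROX_NONE)[0])
    e=cv2.fitEllipse(cv2.convexHull(p)); return e,pickle.load(open(f'pics/{name}.pkl','rb'))
def both(a,b,c,roi,z):
    (e1,s1),(e2,s2)=find(a,c,roi),find(b,c,roi)
    o1,d1=ray('wrist',[e1[0]],s1);o2,d2=ray('wrist',[e2[0]],s2)
    P,err=tri(o1,d1[0],o2,d2[0])
    print(a,c,np.round(e1[0],1),np.round(e1[1],1),np.round(e2[0],1),'tri',P,'miss %.4f'%err,'planes',plane('wrist',[e1[0]],z,s1)[0][:2],plane('wrist',[e2[0]],z,s2)[0][:2])
if __name__=='__main__':
    for c in HUE: both('w1','w2',c,(100,0,560,200),.011)
    for c,z in zip(HUE,(.035,.041,.045,.047)): both('w3','w4',c,(150,0,560,200),z)
E
python3 meas.py
```

```text
w1 red [279.7 134.8] [44.2 45.9] [246.8 133.4] tri [ 0.4595 -0.2554  0.0086] miss 0.0000 planes [ 0.4599 -0.2553] [ 0.4601 -0.2554]
w1 yellow [394.2  25.4] [48.1 54.3] [358.2  22.7] tri [ 0.5999 -0.1276  0.0082] miss 0.0002 planes [ 0.5992 -0.1286] [ 0.5996 -0.1284]
w1 green [370.5 140.6] [43.1 44.5] [337.6 138.9] tri [ 0.577  -0.2627  0.0089] miss 0.0001 planes [ 0.5767 -0.2625] [ 0.5769 -0.2626]
w1 blue [258.1  23.3] [47.2 53.3] [222.3  22.4] tri [ 0.4379 -0.1252  0.0065] miss 0.0002 planes [ 0.4389 -0.1265] [ 0.4394 -0.1267]
w3 red [391.6 124.5] [23.1 24.5] [341.4 122.1] tri [0.6198 0.097  0.0325] miss 0.0001 planes [0.6192 0.097 ] [0.6197 0.0971]
w3 yellow [394.4  36.8] [25.6 29.5] [338.7  33.6] tri [0.6151 0.19   0.0415] miss 0.0000 planes [0.6153 0.1902] [0.6152 0.1901]
w3 green [289.5  42.3] [24.8 28.8] [233.4  40.8] tri [0.501  0.1831 0.0444] miss 0.0001 planes [0.5011 0.1829] [0.5012 0.1829]
w3 blue [296.6 148.2] [23.6 24. ] [245.1 146.6] tri [0.5066 0.0697 0.0467] miss 0.0001 planes [0.5066 0.0696] [0.5067 0.0697]
```

arm_command(
  series="0 0.11 -0.3 0 0 0 1;0 0.11 -0.3 0 0 0 1;0.2 0 -0.11 0 0 0 1;0.35 0 0 0 0 0 1;0.35 0 0 0 0 0 1;0.35 0 0 0 0 0 1;0.35 0 0 0 0 0 1;0.2 0 0 0 0 0 1;0.1 0 0 0 0 0 1;0 0 0 0 0 0 1;0 0 0 0 0 0 1",
)

```text
clock: 5.02
position: [0.6202, 0.0978, 0.042]
ee_rot: [0.5, 0.5, 0.5, -0.5]
contact_force: [-0.5, -0.3, -0.6]
width: 0.0852
```

```bash
python3 -c "
from h import *
goto((.6196,.097,.0125),0.)"
```

```text
pos [0.6202 0.0978 0.042 ] shift now-axes [ 0.2955 -0.0057  0.0075] shift goal-axes [ 0.2955 -0.0056  0.0076] turn/pi [ 0.0004  0.     -0.0001]
```

arm_command(
  series="0.15 0 0.007 0 0 0 1;0.14 0 0 0 0 0 1;0 0 0 0 0 0 0;0 0 0 0 0 0 -0.3;0 0 0 0 0 0 -1;0 0 0 0 0 0 -1;0 0 0 0 0 0 -1;0 0 0 0 0 0 -1;0 0 0 0 0 0 -1;0 0 0 0 0 0 -1;0 0 0 0 0 0 -1",
  squeeze=40,
)

```text
clock: 5.93
position: [0.6211, 0.0974, 0.0139]
ee_rot: [0.501, 0.5, 0.5, -0.499]
contact_force: [-1.2, -0.1, 5.9]
width: 0.0269
```

arm_command(
  series="-0.05 0 0 0 0 0 -1;-0.15 0 0 0 0 0 -1;-0.25 0 0 0 0 0 -1;-0.25 0 0 0 0 0 -1;-0.2 0 0 0 0 0 -1;-0.1 0 0 0 0 0 -1;0 -0.05 0.1 0 0 0 -1;0 -0.1 0.2 0 0 0 -1;0 -0.13 0.3 0 0 0 -1;0 -0.15 0.3 0 0 0 -1;0 -0.15 0.3 0 0 0 -1;0 -0.15 0.3 0 0 0 -1",
)

```text
clock: 6.93
position: [0.5447, -0.0542, 0.1105]
ee_rot: [0.5, 0.499, 0.502, -0.5]
contact_force: [0.6, -0.4, -1.2]
width: 0.0267
```

arm_command(
  series="0 -0.15 0.3 0 0 0 -1;0 -0.15 0.3 0 0 0 -1;0 -0.15 0.3 0 0 0 -1;0 -0.14 0.3 0 0 0 -1;0 -0.12 0.3 0 0 0 -1;0 -0.1 0.2 0 0 0 -1;0 -0.06 0.15 0 0 0 -1;0 -0.03 0.1 0 0 0 -1;0 0 0 0 0 0 -1;0 0 0 0 0 0 -1",
)

```text
clock: 7.77
position: [0.4571, -0.2476, 0.1115]
ee_rot: [0.499, 0.5, 0.501, -0.5]
contact_force: [-0.1, 0.3, -0.7]
width: 0.0267
```

```bash
python3 shot.py p1 '(.4598,-.2553,.0155)'
```

```text
7.7667 [-0.6308  0.2932  1.8036  0.0006  1.0467 -0.6314] 0.027102351098576106
pos [ 0.4571 -0.2476  0.1115] shift now-axes [0.9597 0.0284 0.0781] shift goal-axes [0.9598 0.0272 0.0766] turn/pi [ 0.0001 -0.0005  0.0004]
```

View pics/p1.png

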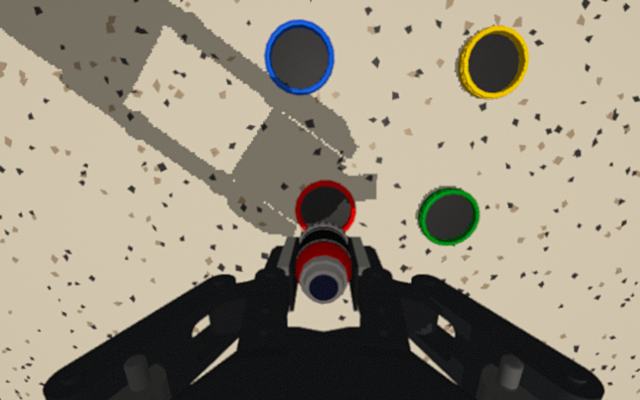

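The objective is held upright with its nose at (323,285), and the red canister at (325,208) lies just beyond and below it, as expected. I'll lower it now.

arm_command(
  series="0.1 0.027 0.03 0 0 0 -1;0.2 0 0.046 0 0 0 -1;0.25 0 0 0 0 0 -1;0.15 0 0 0 0 0 -1;0.1 0 0 0 0 0 -1;0.06 0 0 0 0 0 -1;0.04 0 0 0 0 0 -1;0 0 0 0 0 0 -1;0 0 0 0 0 0 -1",
)

```text
clock: 8.57
position: [0.4611, -0.2557, 0.0227]
ee_rot: [0.501, 0.5, 0.5, -0.499]
contact_force: [0.3, -0.2, -1.2]
width: 0.0265
```

```bash
python3 -c "
from h import *
print(manip.get_state()['contact_force']);goto((.4598,-.2553,.0155),0.)"
```

```text
[ 0.2683 -0.229  -1.2165]
pos [ 0.4611 -0.2557  0.0227] shift now-axes [ 0.0725 -0.0127 -0.0039] shift goal-axes [ 0.0725 -0.0126 -0.0038] turn/pi [ 0.0007  0.0002 -0.0003]
```

arm_command(
  series="0.02 0 0 0 0 0 -1;0.02 0 0 0 0 0 -1;0.01 0 0 0 0 0 -1;0.01 0 0 0 0 0 -1;0 0 0 0 0 0 -1;0 0 0 0 0 0 -1",
)

```text
clock: 9.07
position: [0.4605, -0.2556, 0.0163]
ee_rot: [0.5, 0.5, 0.5, -0.5]
contact_force: [0.7, -0.3, -1.4]
width: 0.0266
```

arm_command(
  series="0.01 0 0 0 0 0 -1;0 0 0 0 0 0 -1;0 0 0 0 0 0 -1",
)

```text
clock: 9.32
position: [0.4606, -0.2557, 0.0159]
ee_rot: [0.501, 0.5, 0.5, -0.5]
contact_force: [-1.4, 1.2, 4.9]
width: 0.0266
```

```bash
python3 -c "
from h import *
s=manip.get_state();print(s['contact_force'],s['position'])"
```

```text
[-1.4393  1.1687  4.8618] [ 0.4606 -0.2557  0.0159]
```

arm_command(
  series="0.005 0 0 0 0 0 -1;0 0 0 0 0 0 -1;0 0 0 0 0 0 -1",
)

```text
clock: 9.57
position: [0.4606, -0.2557, 0.0158]
ee_rot: [0.501, 0.5, 0.5, -0.5]
contact_force: [-2.2, 0.9, 8.8]
width: 0.0259
```

arm_command(
  series="-0.003 0 0 0 0 0 -0.3;0 0 0 0 0 0 -0.2;0 0 0 0 0 0 0;0 0 0 0 0 0 0.1;0 0 0 0 0 0 0.2;-0.1 0 0 0 0 0 0.2;-0.2 0 0 0 0 0 0.3;-0.25 0 0 0 0 0 0.5;-0.35 0 0 0 0 0 1;-0.1 0 0 0 0 0 1;0 0 0 0 0 0 1;0 0 0 0 0 0 1",
)

```text
clock: 10.57
position: [0.4605, -0.2556, 0.1156]
ee_rot: [0.501, 0.5, 0.5, -0.5]
contact_force: [-0.4, -0.1, -0.3]
width: 0.085
```

```bash
python3 shot.py p2 '(.6152,.19,.0135)'
```

```text
10.5667 [-0.6387  0.2966  1.786  -0.      1.0577 -0.6404] 0.04083205889044208
pos [ 0.4605 -0.2556  0.1156] shift now-axes [ 1.0191  1.5529 -4.4538] shift goal-axes [ 1.0213  1.5465 -4.4556] turn/pi [ 0.0005  0.0003 -0.0003]
```

View pics/p2.png

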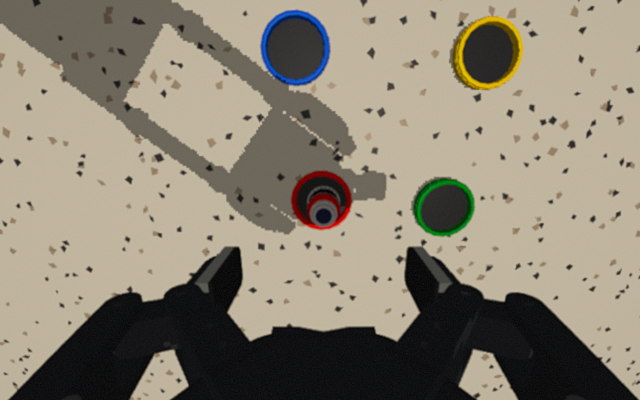

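Red stands centred in its cup, with its nose at (322,213) inside the ring centred at (321,199). Green is next.

arm_command(
  series="0 0.02 -0.2 0 0 0 1;0 0.04 -0.36 0 0 0 1;0 0.04 -0.38 0 0 0 1;0 0.04 -0.38 0 0 0 1;0 0.04 -0.38 0 0 0 1;0 0.04 -0.38 0 0 0 1;0 0.04 -0.38 0 0 0 1;0 0.04 -0.38 0 0 0 1;0 0.04 -0.38 0 0 0 1;0 0.035 -0.38 0 0 0 1;0 0.03 -0.38 0 0 0 1;0 0 -0.3 0 0 0 1",
)

```text
clock: 11.62
position: [0.4992, 0.1751, 0.113]
ee_rot: [0.5, 0.498, 0.501, -0.5]
contact_force: [0.6, -0.0, 0.0]
width: 0.0856
```

arm_command(
  series="0 0 -0.106 0 0 0 1;0.1 0 0 0 0 0 1;0.2 0 0 0 0 0 1;0.25 0 0 0 0 0 1;0.15 0 0 0 0 0 1;0 0 0 0 0 0 1;0 0 0 0 0 0 1",
)

```text
clock: 12.2
position: [0.4988, 0.1813, 0.0433]
ee_rot: [-0.499, -0.498, -0.501, 0.501]
contact_force: [0.2, -0.3, 0.8]
width: 0.0854
```

```bash
python3 -c "
from h import *
goto((.501,.183,.0135),0.)"
```

```text
pos [0.4988 0.1813 0.0433] shift now-axes [ 0.2978  0.0236 -0.0177] shift goal-axes [ 0.298   0.0222 -0.0172] turn/pi [0.0001 0.0005 0.0014]
```

arm_command(
  series="0.15 0.022 -0.017 0 0 0 1;0.15 0 0 0 0 0 1;0 0 0 0 0 0 0;0 0 0 0 0 0 -0.3;0 0 0 0 0 0 -1;0 0 0 0 0 0 -1;0 0 0 0 0 0 -1;0 0 0 0 0 0 -1;0 0 0 0 0 0 -1;0 0 0 0 0 0 -1;0 0 0 0 0 0 -1",
  squeeze=40,
)

```text
clock: 13.12
position: [0.503, 0.1848, 0.0163]
ee_rot: [0.501, 0.5, 0.5, -0.499]
contact_force: [-1.5, 0.3, 6.2]
width: 0.027
```

arm_command(
  series="-0.05 0 0 0 0 0 -1;-0.15 0 0 0 0 0 -1;-0.25 0 0 0 0 0 -1;-0.25 0 0 0 0 0 -1;-0.2 0 0 0 0 0 -1;-0.1 0 0 0 0 0 -1;0 0.02 0.1 0 0 0 -1;0 0.05 0.2 0 0 0 -1;0 0.05 0.3 0 0 0 -1;0 0.05 0.33 0 0 0 -1;0 0.05 0.33 0 0 0 -1;0 0.05 0.33 0 0 0 -1",
)

```text
clock: 14.12
position: [0.5285, 0.0239, 0.1134]
ee_rot: [0.5, 0.499, 0.501, -0.5]
contact_force: [-0.2, 0.1, -1.8]
width: 0.027
```

arm_command(
  series="0 0.06 0.33 0 0 0 -1;0 0.06 0.33 0 0 0 -1;0 0.06 0.33 0 0 0 -1;0 0.06 0.33 0 0 0 -1;0 0.06 0.33 0 0 0 -1;0 0.06 0.33 0 0 0 -1;0 0.06 0.33 0 0 0 -1;0 0.04 0.3 0 0 0 -1;0 0.01 0.15 0 0 0 -1;0 0 0.05 0 0 0 -1;0 0 0 0 0 0 -1;0 0 0 0 0 0 -1",
)

```text
clock: 15.12
position: [0.5761, -0.2536, 0.1141]
ee_rot: [0.499, 0.5, 0.501, -0.5]
contact_force: [-0.9, 1.1, -1.5]
width: 0.0268
```

```bash
python3 -c "
from h import *
goto((.5768,-.2608,.0183),0.)"
```

```text
pos [ 0.5761 -0.2536  0.1141] shift now-axes [0.9582 0.0089 0.0738] shift goal-axes [0.9583 0.0069 0.0716] turn/pi [ 0.0005 -0.0007  0.0007]
```

arm_command(
  series="0.1 0.007 0.03 0 0 0 -1;0.2 0 0.04 0 0 0 -1;0.25 0 0 0 0 0 -1;0.15 0 0 0 0 0 -1;0.1 0 0 0 0 0 -1;0.06 0 0 0 0 0 -1;0.05 0 0 0 0 0 -1;0.02 0 0 0 0 0 -1;0 0 0 0 0 0 -1;0 0 0 0 0 0 -1",
)

```text
clock: 15.95
position: [0.5785, -0.2623, 0.0229]
ee_rot: [0.501, 0.5, 0.5, -0.499]
contact_force: [-0.0, 0.0, -2.0]
width: 0.0274
```

```bash
python3 -c "
from h import *
goto((.5768,-.2608,.0183),0.)"
```

```text
pos [ 0.5785 -0.2623  0.0229] shift now-axes [ 0.0457 -0.017  -0.0146] shift goal-axes [ 0.0457 -0.017  -0.0145] turn/pi [ 0.0006  0.0003 -0.0004]
```

arm_command(
  series="0.015 -0.017 -0.015 0 0 0 -1;0.015 0 0 0 0 0 -1;0.01 0 0 0 0 0 -1;0 0 0 0 0 0 -1;0 0 0 0 0 0 -1",
)

```text
clock: 16.37
position: [0.5762, -0.2606, 0.0183]
ee_rot: [0.5, 0.5, 0.5, -0.5]
contact_force: [-1.3, 0.7, -0.4]
width: 0.0273
```

arm_command(
  series="0.01 0 0 0 0 0 -1;0 0 0 0 0 0 -1;0 0 0 0 0 0 -1",
)

```text
clock: 16.62
position: [0.5762, -0.2606, 0.0183]
ee_rot: [0.501, 0.5, 0.5, -0.5]
contact_force: [-1.7, 0.9, 5.8]
width: 0.0272
```

arm_command(
  series="-0.003 0 0 0 0 0 -0.3;0 0 0 0 0 0 -0.2;0 0 0 0 0 0 0;0 0 0 0 0 0 0.1;0 0 0 0 0 0 0.2;-0.1 0 0 0 0 0 0.2;-0.2 0 0 0 0 0 0.3;-0.25 0 0 0 0 0 0.5;-0.35 0 0 0 0 0 1;-0.1 0 0 0 0 0 1;0 0 0 0 0 0 1;0 0 0 0 0 0 1",
)

```text
clock: 17.62
position: [0.5763, -0.2606, 0.118]
ee_rot: [0.501, 0.5, 0.5, -0.499]
contact_force: [-0.1, -1.2, 0.3]
width: 0.0853
```

```bash
python3 shot.py p3 '(.6152,.19,.0135)'
```

```text
17.6167 [-0.5346  0.4377  1.547  -0.0001  1.1556 -0.5362] 0.044388650962770185
pos [ 0.5763 -0.2606  0.118 ] shift now-axes [ 1.042   0.3958 -4.5059] shift goal-axes [ 1.045   0.3895 -4.5058] turn/pi [ 0.0005  0.0002 -0.0004]
```

View pics/p3.png

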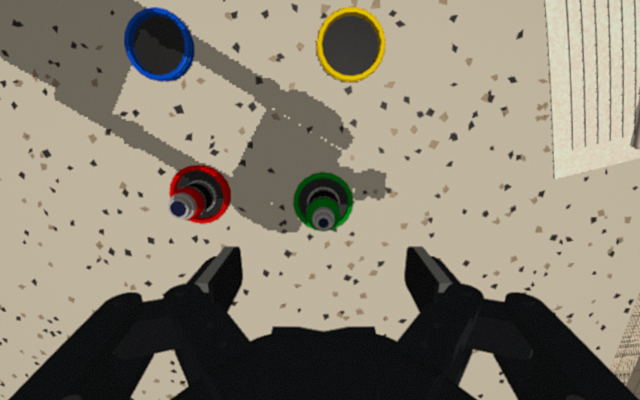

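Green stands centred in its cup, with its nose at (322,218) and the ring at (323,201). Red is undisturbed at (200,193). Yellow is next.

arm_command(
  series="0 0.02 -0.2 0 0 0 1;0 0.04 -0.36 0 0 0 1;0 0.04 -0.39 0 0 0 1;0 0.04 -0.39 0 0 0 1;0 0.04 -0.39 0 0 0 1;0 0.04 -0.39 0 0 0 1;0 0.04 -0.39 0 0 0 1;0 0.04 -0.39 0 0 0 1;0 0.04 -0.39 0 0 0 1;0 0.035 -0.39 0 0 0 1;0 0.02 -0.38 0 0 0 1;0 0 -0.3 0 0 0 1",
)

```text
clock: 18.67
position: [0.6136, 0.1783, 0.1148]
ee_rot: [0.5, 0.498, 0.502, -0.5]
contact_force: [0.8, -0.8, 0.2]
width: 0.0854
```

arm_command(
  series="0 0 -0.14 0 0 0 1;0.1 0 0 0 0 0 1;0.2 0 0 0 0 0 1;0.25 0 0 0 0 0 1;0.15 0 0 0 0 0 1;0 0 0 0 0 0 1;0 0 0 0 0 0 1",
)

```text
clock: 19.25
position: [0.6135, 0.1876, 0.0452]
ee_rot: [-0.499, -0.498, -0.501, 0.501]
contact_force: [0.8, -0.1, 0.4]
width: 0.0853
```

```bash
python3 -c "
from h import *
goto((.6152,.19,.0135),0.)"
```

```text
pos [0.6135 0.1876 0.0452] shift now-axes [ 0.3167  0.0185 -0.0244] shift goal-axes [ 0.3168  0.017  -0.0239] turn/pi [0.0001 0.0005 0.0015]
```

arm_command(
  series="0.15 0.005 -0.01 0 0 0 1;0.17 0 0 0 0 0 1;0 0 0 0 0 0 0;0 0 0 0 0 0 -0.3;0 0 0 0 0 0 -1;0 0 0 0 0 0 -1;0 0 0 0 0 0 -1;0 0 0 0 0 0 -1;0 0 0 0 0 0 -1;0 0 0 0 0 0 -1;0 0 0 0 0 0 -1",
  squeeze=40,
)

```text
clock: 20.17
position: [0.6164, 0.1906, 0.0169]
ee_rot: [0.501, 0.5, 0.5, -0.499]
contact_force: [-0.0, -1.0, 5.4]
width: 0.0269
```

arm_command(
  series="-0.05 0 0 0 0 0 -1;-0.15 0 0 0 0 0 -1;-0.25 0 0 0 0 0 -1;-0.25 0 0 0 0 0 -1;-0.2 0 0 0 0 0 -1;-0.1 0 0 0 0 0 -1;0 -0.01 0.1 0 0 0 -1;0 -0.02 0.2 0 0 0 -1;0 -0.02 0.3 0 0 0 -1;0 -0.02 0.3 0 0 0 -1;0 -0.02 0.3 0 0 0 -1;0 -0.02 0.3 0 0 0 -1",
)

```text
clock: 21.17
position: [0.6029, 0.0387, 0.1135]
ee_rot: [0.5, 0.498, 0.501, -0.5]
contact_force: [0.8, 0.1, -1.3]
width: 0.0268
```

arm_command(
  series="0 -0.02 0.3 0 0 0 -1;0 -0.02 0.3 0 0 0 -1;0 -0.02 0.3 0 0 0 -1;0 0 0.3 0 0 0 -1;0 0 0.25 0 0 0 -1;0 0 0.15 0 0 0 -1;0 0 0.05 0 0 0 -1;0 0 0 0 0 0 -1;0 0 0 0 0 0 -1",
)

```text
clock: 21.92
position: [0.5984, -0.1236, 0.1147]
ee_rot: [0.5, 0.5, 0.501, -0.5]
contact_force: [0.3, 0.2, -1.2]
width: 0.0268
```

```bash
python3 -c "
from h import *
goto((.5995,-.1275,.0189),0.)"
```

```text
pos [ 0.5984 -0.1236  0.1147] shift now-axes [0.9581 0.0122 0.0406] shift goal-axes [0.9582 0.011  0.0393] turn/pi [ 0.0004 -0.0004  0.0004]
```

arm_command(
  series="0.1 0.005 0.025 0 0 0 -1;0.2 0 0 0 0 0 -1;0.25 0 0 0 0 0 -1;0.15 0 0 0 0 0 -1;0.1 0 0 0 0 0 -1;0.06 0 0 0 0 0 -1;0.05 0 0 0 0 0 -1;0.02 0 0 0 0 0 -1;0 0 0 0 0 0 -1;0 0 0 0 0 0 -1",
)

```text
clock: 22.75
position: [0.6001, -0.1271, 0.0231]
ee_rot: [0.501, 0.5, 0.5, -0.499]
contact_force: [0.9, 0.3, -0.4]
width: 0.0268
```

```bash
python3 -c "
from h import *
goto((.5995,-.1275,.0189),0.)"
```

```text
pos [ 0.6001 -0.1271  0.0231] shift now-axes [ 0.042  -0.0061  0.0036] shift goal-axes [ 0.042  -0.006   0.0037] turn/pi [ 0.0006  0.0002 -0.0005]
```

arm_command(
  series="0.015 0 0 0 0 0 -1;0.015 0 0 0 0 0 -1;0.008 0 0 0 0 0 -1;0 0 0 0 0 0 -1;0 0 0 0 0 0 -1",
)

```text
clock: 23.17
position: [0.5996, -0.1271, 0.0189]
ee_rot: [0.501, 0.5, 0.5, -0.5]
contact_force: [-0.5, 1.0, 0.7]
width: 0.027
```

arm_command(
  series="0.008 0 0 0 0 0 -1;0 0 0 0 0 0 -1;0 0 0 0 0 0 -1",
)

```text
clock: 23.42
position: [0.5997, -0.1272, 0.0189]
ee_rot: [0.501, 0.5, 0.5, -0.499]
contact_force: [-2.3, -0.1, 6.6]
width: 0.0266
```

arm_command(
  series="-0.003 0 0 0 0 0 -0.3;0 0 0 0 0 0 -0.2;0 0 0 0 0 0 0;0 0 0 0 0 0 0.1;0 0 0 0 0 0 0.2;-0.1 0 0 0 0 0 0.2;-0.2 0 0 0 0 0 0.3;-0.25 0 0 0 0 0 0.5;-0.35 0 0 0 0 0 1;-0.1 0 0 0 0 0 1;0 0 0 0 0 0 1;0 0 0 0 0 0 1",
)

```text
clock: 24.42
position: [0.5996, -0.127, 0.1187]
ee_rot: [0.501, 0.5, 0.5, -0.499]
contact_force: [-0.5, 0.3, -0.7]
width: 0.085
```

```bash
python3 shot.py p4 '(.5067,.0697,.0135)'
```

```text
24.4167 [-0.3222  0.4103  1.592  -0.0001  1.1379 -0.3239] 0.041884141790692025
pos [ 0.5996 -0.127   0.1187] shift now-axes [ 1.0502 -0.9267 -1.9691] shift goal-axes [ 1.0523 -0.9287 -1.9669] turn/pi [ 0.0006  0.0002 -0.0004]
```

View pics/p4.png

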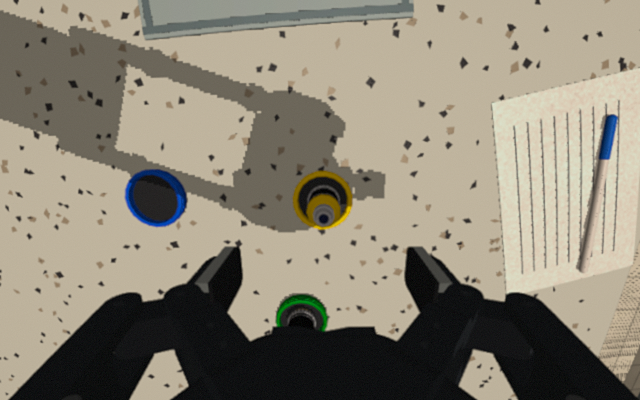

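Yellow stands centred in its cup, with its nose at (323,215) and the ring at (323,199). Blue is last.

arm_command(
  series="0 -0.1 -0.2 0 0 0 1;0 -0.15 -0.3 0 0 0 1;0 -0.15 -0.3 0 0 0 1;0 -0.15 -0.3 0 0 0 1;0 -0.15 -0.3 0 0 0 1;0 -0.13 -0.3 0 0 0 1;0.1 -0.1 -0.2 0 0 0 1;0.2 0 -0.067 0 0 0 1;0.25 0 0 0 0 0 1;0.15 0 0 0 0 0 1;0 0 0 0 0 0 1;0 0 0 0 0 0 1",
)

```text
clock: 25.47
position: [0.5043, 0.0696, 0.0462]
ee_rot: [0.499, 0.498, 0.502, -0.501]
contact_force: [-0.3, -0.2, -0.1]
width: 0.0853
```

```bash
python3 -c "
from h import *
goto((.5067,.0697,.0135),0.)"
```

```text
pos [0.5043 0.0696 0.0462] shift now-axes [ 0.3268  0.026  -0.001 ] shift goal-axes [ 0.3269  0.0243 -0.001 ] turn/pi [0.0006 0.     0.0017]
```

arm_command(
  series="0.15 0.01 0 0 0 0 1;0.17 0 0 0 0 0 1;0 0 0 0 0 0 0;0 0 0 0 0 0 -0.3;0 0 0 0 0 0 -1;0 0 0 0 0 0 -1;0 0 0 0 0 0 -1;0 0 0 0 0 0 -1;0 0 0 0 0 0 -1;0 0 0 0 0 0 -1;0 0 0 0 0 0 -1",
  squeeze=40,
)

```text
clock: 26.38
position: [0.5079, 0.0695, 0.0173]
ee_rot: [0.501, 0.5, 0.5, -0.499]
contact_force: [-1.2, -0.0, 6.6]
width: 0.0267
```

arm_command(
  series="-0.05 0 0 0 0 0 -1;-0.15 0 0 0 0 0 -1;-0.25 0 0 0 0 0 -1;-0.25 0 0 0 0 0 -1;-0.2 0 0 0 0 0 -1;-0.1 0 0 0 0 0 -1;0 -0.03 0.1 0 0 0 -1;0 -0.06 0.2 0 0 0 -1;0 -0.1 0.25 0 0 0 -1;0 -0.1 0.25 0 0 0 -1;0 -0.1 0.25 0 0 0 -1;0 -0.1 0.25 0 0 0 -1",
)

```text
clock: 27.38
position: [0.4562, -0.0617, 0.1146]
ee_rot: [0.5, 0.499, 0.501, -0.5]
contact_force: [0.4, -0.3, -0.8]
width: 0.0267
```

arm_command(
  series="0 -0.1 0.25 0 0 0 -1;0 -0.06 0.2 0 0 0 -1;0 -0.03 0.13 0 0 0 -1;0 0 0.05 0 0 0 -1;0 0 0 0 0 0 -1;0 0 0 0 0 0 -1",
)

```text
clock: 27.88
position: [0.4389, -0.1233, 0.1153]
ee_rot: [0.5, 0.5, 0.501, -0.5]
contact_force: [0.3, 0.1, -0.0]
width: 0.0268
```

```bash
python3 -c "
from h import *
goto((.4387,-.126,.0193),0.)"
```

```text
pos [ 0.4389 -0.1233  0.1153] shift now-axes [ 0.9603 -0.0005  0.0278] shift goal-axes [ 0.9604 -0.0019  0.0268] turn/pi [ 0.0002 -0.0003  0.0005]
```

arm_command(
  series="0.1 -0.005 0.02 0 0 0 -1;0.2 0 0 0 0 0 -1;0.25 0 0 0 0 0 -1;0.15 0 0 0 0 0 -1;0.1 0 0 0 0 0 -1;0.06 0 0 0 0 0 -1;0.05 0 0 0 0 0 -1;0.02 0 0 0 0 0 -1;0 0 0 0 0 0 -1;0 0 0 0 0 0 -1",
)

```text
clock: 28.72
position: [0.4394, -0.1256, 0.0235]
ee_rot: [0.501, 0.5, 0.5, -0.499]
contact_force: [-0.5, -0.1, -0.2]
width: 0.0271
```

```bash
python3 -c "
from h import *
goto((.4387,-.126,.0193),0.)"
```

```text
pos [ 0.4394 -0.1256  0.0235] shift now-axes [ 0.0421 -0.0075  0.0043] shift goal-axes [ 0.0421 -0.0074  0.0043] turn/pi [ 0.0006  0.0002 -0.0003]
```

arm_command(
  series="0.015 0 0 0 0 0 -1;0.015 0 0 0 0 0 -1;0.008 0 0 0 0 0 -1;0 0 0 0 0 0 -1;0 0 0 0 0 0 -1",
)

```text
clock: 29.13
position: [0.439, -0.1256, 0.0194]
ee_rot: [0.5, 0.5, 0.5, -0.5]
contact_force: [-0.1, -1.0, 0.5]
width: 0.0269
```

arm_command(
  series="0.008 0 0 0 0 0 -1;0 0 0 0 0 0 -1;0 0 0 0 0 0 -1",
)

```text
clock: 29.38
position: [0.439, -0.1256, 0.0192]
ee_rot: [0.501, 0.5, 0.5, -0.5]
contact_force: [-1.7, 0.7, 6.6]
width: 0.027
```

Contact is on the pad. I'll release, rise, and back off to a spot from which the wrist camera can see all four.

arm_command(
  series="-0.003 0 0 0 0 0 -0.3;0 0 0 0 0 0 -0.2;0 0 0 0 0 0 0;0 0 0 0 0 0 0.1;0 0 0 0 0 0 0.2;-0.1 0 0 0 0 0 0.2;-0.2 0 0 0 0 0 0.3;-0.25 0 0 0 0 0 0.5;-0.35 0 0 0 0 0 1;-0.3 0 0 0 0 0 1;-0.3 0.1 0.2 0 0 0 1;-0.2 0.2 0.3 0 0 0 1",
)

```text
clock: 30.38
position: [0.4678, -0.1738, 0.1918]
ee_rot: [0.501, 0.499, 0.501, -0.499]
contact_force: [0.7, -1.0, -0.5]
width: 0.0853
```

arm_command(
  series="-0.2 0.2 0.3 0 0 0 1;-0.1 0.2 0.3 0 0 0 1;0 0.1 0.3 0 0 0 1;0 0 0.3 0 0 0 1;0 0 0.1 0 0 0 1;0 0 0 0 0 0 1;0 0 0 0 0 0 1",
)

```text
clock: 30.97
position: [0.5186, -0.3048, 0.2181]
ee_rot: [0.499, 0.5, 0.501, -0.5]
contact_force: [0.2, 0.7, 0.3]
width: 0.0853
```

```bash
python3 shot.py e1 '(.52,-.31,.23)'
python3 - <<'E'
from h import *
t=get_image('top'); s=get_image('side')
a=cv2.imread('pics/e1.png')[:300]
b=np.hstack([cv2.resize(t[120:260,160:490,::-1],None,fx=1.2,fy=1.2,interpolation=3),cv2.resize(s[150:330,240:385,::-1],(242,168))])
cv2.imwrite('pics/e2.png',np.vstack([a,cv2.resize(b,(640,172),interpolation=3)]))
old=cv2.imread('pics/top0.png')[:,:,::-1]
for n,(x0,y0,x1,y1) in {'bottle':(176,145,202,175),'eyepiece':(180,203,210,232)}.items():
    print(n,'mean pixel change',np.abs(t[y0:y1,x0:x1].astype(int)-old[y0:y1,x0:x1]).mean())
E
```

```text
30.9667 [-0.6475  0.3244  1.467   0.0009  1.3525 -0.6482] 0.023607983052130993
pos [ 0.5186 -0.3048  0.2181] shift now-axes [-0.1193  0.0133  0.052 ] shift goal-axes [-0.1192  0.0135  0.0522] turn/pi [ 0.0002 -0.0007  0.0004]
bottle mean pixel change 3.5196581196581196
eyepiece mean pixel change 3.4440613026819924
```

View pics/e2.png

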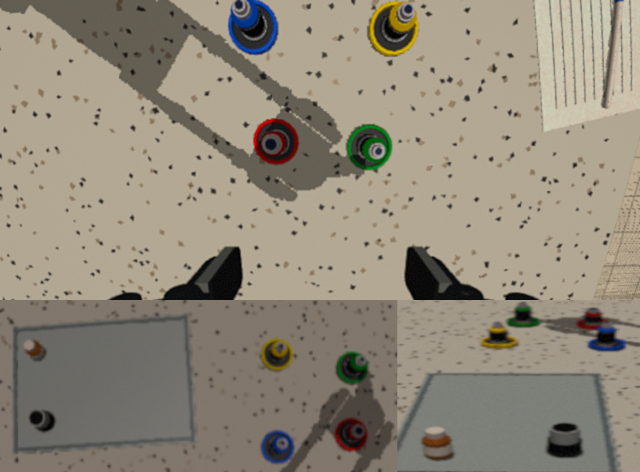

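All four objectives stand upright in the cups of their own colour: red (276,141), green (369,146), blue (253,25) and yellow (394,27). The bottle and the eyepiece haven't moved, and the gripper is clear, so I'm handing in.

```bash
python3 -c "
from rig import ticket; print(ticket.sign_off())"
```

```text
the job is handed in; nothing more can be done
None
```

I put all four objectives into the canister bases of their own colours and handed the job in at about 31 s on the robot's clock. The hand-in gave no verdict.

- **Positions:** I measured each one from two wrist-camera views. Rays met within 0.2 mm, and the heights came out as the text says. The top and side cameras put the canisters about 2–3 mm away from the wrist's figures. I used the wrist's for both picking and placing.
- **Set-down:** each objective met its pad within 0.5 mm of the height expected. The wrist force was about 6–9 N at release.
- **Last checks:** the final wrist, top and side pictures show all four standing upright and released in their cups, with the gripper well clear. In the top view, the bottle and eyepiece look unmoved (about 3.5 grey levels of mean change). I judged uprightness and centring by eye and did not measure final tilt or offset. No check failed.

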